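Reload the double-stack well car on the model railway

TASK

Reload the yellow well car: first lift the empty white container out of its well and stack it squarely on the grey one, which stays where it stands. Then set the red and the blue short containers end to end down in the well, their doors facing each other in the middle so that nobody could open them, and last lay the long green container squarely on top, bridging both. Leave the little pine, the black car and the yellow paint jar undisturbed.

Things in the scene. Friction and masses are not known exactly. Their poses are not given: they have to be found in the camera images.
- well_car: Yellow model rail car on 250 x 46 mm of track, fixed. Origin on the board (z = 0) under the well's middle; y along the track, within 0.15 rad of world y. Open-topped well 152 (y) x 32 (x) inside, floor 12 mm up, walls to 28 mm up, the top 5 mm flared out 4 mm as a lead-in (44 wide outside). End handrails to 31 mm. Two short boxes fit at y = +-38 mm; tops then 42 mm up.
- white_box: Long white container, standing in the well at the start (underside 12 mm up). 140 x 28 x 30 mm (y, x, z), about 80 g. Origin: centre of the underside; +y out of the door end (light metal strip on the roof there). Flat-topped and solid: pinch across the 28 mm near the top.
- grey_box: Long dark grey container, loose on the board; stays put, the white one goes on top, either way round. 140 x 28 x 30 mm (y, x, z), about 100 g. Origin: centre of the underside; +y out of the door end (light metal strip on the roof there). Flat-topped and solid: pinch across the 28 mm near the top.
- red_box: Short red container on the board; doors look to +y within 0.45 rad at the start, so with least turning it goes in the -y half of the well. 70 x 28 x 30 mm (y, x, z), about 60 g. Origin: centre of the underside; +y out of the door end (light metal strip on the roof there). Flat-topped and solid: pinch across the 28 mm near the top.
- blue_box: Short blue container on the board; doors look to -y within 0.45 rad at the start, so with least turning it goes in the +y half of the well. 70 x 28 x 30 mm (y, x, z), about 60 g. Origin: centre of the underside; +y out of the door end (light metal strip on the roof there). Flat-topped and solid: pinch across the 28 mm near the top.
- green_box: Long dark green container on the board; goes last, over the red and blue ones, either way round. 140 x 28 x 30 mm (y, x, z), about 80 g. Origin: centre of the underside; +y out of the door end (light metal strip on the roof there). Flat-topped and solid: pinch across the 28 mm near the top.
- pine: Small model pine on a round foot, 49 mm wide and 62 high, loose, beside the track: bystander. Origin at the centre of its underside.
- black_car: Black open model car, 22 x 63 x 17 mm, loose: bystander. Origin at the centre of its underside.
- jar_yellow: Yellow paint jar with a white lid, 34 mm across and 43 high, loose: bystander. Origin at the centre of its underside.

How it is judged:
By the outcome, as a careful person would: the job done as asked, in the order asked, and still so for the second after the job is handed in, with the robot touching nothing.
It also fails if it takes over 90 s, if anything falls off the work surface, if the arm or the gripper's body presses on something with over 40 N, if the wrist force passes 120 N, or if a joint passes its speed limit or range.

ROBOT

A 6-joint arm with a two-finger parallel gripper is mounted at the origin on the work surface; the furniture and walls round the work are solid. World frame = base frame: x ahead of the robot, y to its left, z up, the work surface at z = 0. Lengths are in mm, angles in rad, forces in N, time in s.
With the tool pointing down it reaches from about 350 to 975 mm from the base axis. Payload 7.1 kg.
Tool frame: the origin (TCP) lies midway between the tips of the shut fingers; the grasp point (between the pads) lies 19 mm behind it (ctrl.grip_depth is the distance from the TCP to the grasp point, in mm); z points along the fingers, y is the line along which they close (so a half turn about z gives the same grasp; the last joint's range is limited). The gripper opens to 88 mm and grips with 3 to 60 N. Pads are 20 mm wide; open, the fingers measure 115 mm over their backs; the gripper's body (75 mm by 178 mm) begins 61 mm behind the grasp point.
Start: joints at [1.318, 0.423, 1.63, -0, 1.089, -0.019], TCP at [144.766, 607.986, 222.675] pointing down, gripper open.
Joint ranges: [-3, 3], [-0.9, 2.11], [0.09, 2.58], [-1.31, 4.45], [0.11, 2.69], [-2.54, 2.54]. Speed limits (rad/s): [2.39, 2.39, 3.01, 3.14, 3.14, 3.14].

INTERFACE

Orientations are given as a rotation vector (axis times angle).
In Python, from workcell import ctrl, cams gives the robot as it stands.
- The arm moves only by the tool move_arm, never from a script. Its argument "steps" is a list of rows, each a list of 3 entries, a list of its own where there are three numbers: the shift along the tool's x, y, z in units of 25 mm (1.0 is 25 mm), then the turn about the tool's z in units of 5 degrees (1.0 is 5 degrees), then the closure, from 0 (fully open) to 1 (shut). A call has 1 to 20 rows; each row shifts and turns the commanded pose from where the row before left it, along the tool's axes as they then stand; what a row does not reach is not made up. A row lasts 1/12 s, in which the tool goes at most 41.7 mm and 7.16 degrees, less where a joint would pass 70% of its speed; a pose out of reach is approached as far as the arm can. A call is refused whole if a number of a shift passes 1 or a number of a turn 1, either way. A call with a gripper value outside its range is refused whole. The fingers move at their own pace and stop on an object; the grip force is fixed at half the most. Time passes only in rows, so rows that do not move let the fingers close. It gives the time, the measured TCP pose, the force, the opening and the grip force at its end, in the units of the state.
- ctrl.get_obs(): the state, without advancing time (a new reading comes with each control period).
- cams.get_image(name): name is "side" or "top" or "wrist"; returns a dict with "image" (400x640x3 uint8, red, green, blue), "camera_matrix" (3x3 intrinsics, pixels), "xyz" and "rotation" of the camera in the world; the wrist camera has in their place "mount" (4x4, takes a point from camera to tool coordinates, whose origin is the TCP and whose axes are the flange's). Camera axes: x right, y down, z forward; pixel columns grow to the right and rows downward; lengths in mm; the calibration is good to about 2 mm. The wrist camera is an equidistant fisheye: a pixel r from the principal point sees the ray r / f radians off the axis. A picture is of the moment at which its call begins: read the wrist's pose just before it. There is no depth.
- ctrl.close_job(): hands the job in; it is judged then, once.
Trained networks look in the newest picture that a camera, given by its name, has taken for a name from the list of things; names that differ only in an ending like _2 or _b are one class to them, and where a whole thing is asked for, a point or a joint stands for the part that bears it (a point fixed in the world has none). Each returns a list of dicts, best first, with "p" (0 to 1); they miss things now and then, are a little off and sometimes report something else, mostly with a low value. They report only what shows in the picture. A call takes as long as a camera call.
- cams.boxes_of(camera, thing): "rect" ([centre column, centre row, width, height] in pixels, round what is visible of it).
- cams.cut_out(camera, thing): "pixels" (400x640 bool, what is visible of it) and "rect" ([centre column, centre row, width, height] in pixels, round what is visible of it).
The state is a dict: "t": time; "qpos": joint angles; "qvel": joint speeds; "joint_torque": joint torques, N m; "ee_pos": TCP position; "orientation": TCP orientation; "ft_force": force on the tool from outside, world axes, zero at the start; "moment": the same for the moment, N m; "width": finger opening in mm; "grasp_force": force on a finger pad.
Only numpy, scipy, OpenCV 4.12 (cv2) and the standard library are available. Lean on these libraries where they do the work, as an engineer would, in place of code of your own. Each camera call takes 0.05 s, during which the arm holds its last target. There are 200 camera calls.

## Working session

There is one attempt and no reset: what is moved stays moved. The work goes in short steps, Python scripts to look and compute and a tool call to move; the robot and the scene stay as the last step left them, time stands still between calls to the robot, and variables do not carry over. Pictures are saved under pics/ and viewed, at most 14 in all, crops included, and the job is handed in when it is done.

Besides the shell and the picture viewer there is one more tool, called after ">>>" by a JSON object that holds its "method" and its "body", one argument or row to a line. move_arm: Moves the arm, as the interface text tells. Its arguments: {"type":"object","properties":{"steps":{"type":"array"}},"required":["steps"]}

```bash
ls; mkdir -p pics; cat > h.py <<'E'
import numpy as np, cv2
from workcell import ctrl, cams
from scipy.spatial.transform import Rotation as R
E
python3 - <<'E'
from h import *
o=ctrl.get_obs(); print(o['t'],o['ee_pos'],o['orientation'],o['width'],ctrl.grip_depth)
for n in ['top','side','wrist']:
    g=cams.get_image(n); cv2.imwrite(f'pics/{n}0.png',g['image'][...,::-1])
    print(n,g['camera_matrix'],g.get('xyz'),g.get('rotation'),g.get('mount'))
E
```

```text
pics
0.0 [144.6232641  607.48315665 221.94097905] [-3.66282141e-01 -3.11996757e+00  2.28080724e-03] 87.63731208871714 18.700000000000003
top [[371.01464467   0.         322.53204553]
 [  0.         371.01464467 199.98601939]
 [  0.           0.           1.        ]] [ 275.77190641 -177.12701611  880.68273026] [-2.10852303  2.15182629 -0.21076927] None
side [[493.70378844   0.         317.96104309]
 [  0.         493.70378844 200.50892594]
 [  0.           0.           1.        ]] [ 364.74969867 -937.02231529  553.67981021] [-2.15327769  0.07075555 -0.03990368] None
wrist [[309.70691629   0.         318.76128476]
 [  0.         309.70691629 198.3156371 ]
 [  0.           0.           1.        ]] None None [[-3.97964149e-05 -9.66246540e-01 -2.57619142e-01  7.02658107e+01]
 [ 9.99999709e-01  1.57732294e-04 -7.46080767e-04  2.89927746e-01]
 [ 7.61532818e-04 -2.57619096e-01  9.66246253e-01 -1.61898525e+02]
 [ 0.00000000e+00  0.00000000e+00  0.00000000e+00  1.00000000e+00]]
```

View pics/top0.png

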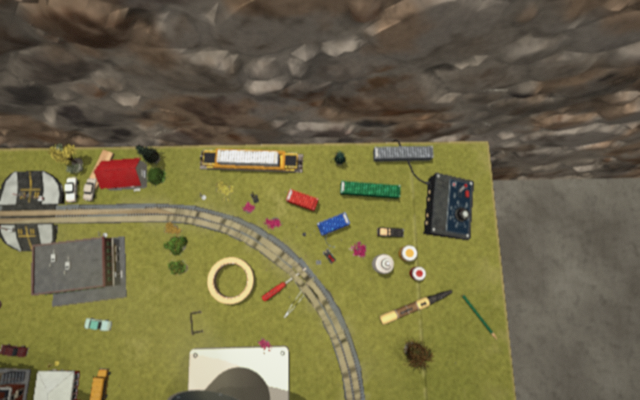

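View pics/side0.png

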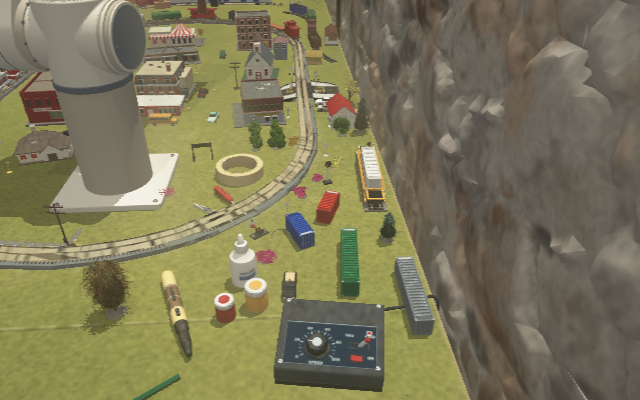

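The top view shows the well car with the white box at about (250,160), red at (302,200), blue at (334,224), green at (370,190), grey at (403,153), the pine at (340,158) and the black car at (390,232). The jar should be near (409,254). The side view shows a rock wall close beyond the car. Next I'll measure coarsely.

```bash
cat >> h.py <<'E'
def rays(cam,g,pts,obs=None):
    pts=np.asarray(pts,float).reshape(-1,2); K=g['camera_matrix']
    d=np.c_[(pts[:,0]-K[0,2])/K[0,0],(pts[:,1]-K[1,2])/K[1,1]]
    if cam=='wrist':
        r=np.linalg.norm(d,axis=1); s=np.where(r>1e-9,np.sin(r)/np.maximum(r,1e-9),1)
        v=np.c_[d*s[:,None],np.cos(r)]
        Rt=R.from_rotvec(obs['orientation']).as_matrix(); M=g['mount']
        return np.array(obs['ee_pos'])+Rt@M[:3,3],(Rt@M[:3,:3]@v.T).T
    Rc=R.from_rotvec(g['rotation']).as_matrix()
    return np.array(g['xyz']),(Rc@np.c_[d,np.ones(len(d))].T).T
def toplane(cam,g,pts,z,obs=None):
    c,v=rays(cam,g,pts,obs); return (c+v*((z-c[2])/v[:,2])[:,None])[:,:2]
E
python3 - <<'E'
from h import *
g=cams.get_image('top')
o=ctrl.get_obs()
for n,z in [('well_car',28),('white_box',42),('grey_box',30),('red_box',30),('blue_box',30),('green_box',30),('pine',30),('black_car',17),('jar_yellow',43)]:
    for r in cams.cut_out('top',n)[:2]:
        if r['p']<.3: continue
        ys,xs=np.nonzero(r['pixels']); P=toplane('top',g,np.c_[xs,ys],z)
        c,s,a=cv2.minAreaRect(P.astype(np.float32))
        print(n,round(r['p'],2),np.round(r['rect']),np.round(c,1),np.round(s,1),round(a,1))
print('board edge',toplane('top',g,[[480,141],[200,150],[495,180]],0), 'floor',[toplane('top',g,[[560,178]],-h) for h in (700,900)])
g=cams.get_image('side'); print(toplane('side',g,[[430,290],[375,150],[465,380]],0))
E
```

```text
well_car 0.81 [251. 159. 103.  22.] [534.8 -22.4] [242.3  50. ] 87.1
well_car 0.5 [248. 159.  62.  17.] [541.5 -13. ] [145.7  37.2] 89.0
white_box 0.9 [247. 159.  63.  20.] [539.8 -16.1] [143.6  40.8] 87.2
grey_box 0.84 [404. 155.  57.  13.] [ 545.4 -384.6] [143.9  35. ] 89.0
red_box 0.97 [299. 201.  31.  20.] [ 437.1 -140.6] [71.2 33.6] 70.1
red_box 0.48 [253. 157. 101.  21.] [535.2 -22.8] [242.4  51.2] 86.4
green_box 0.65 [371. 189.  62.  16.] [ 458.5 -301.6] [140.9  34.1] 84.6
green_box 0.54 [392. 230.  25.  11.] [ 357.8 -344.5] [58.  20.7] 88.8
pine 0.47 [340. 156.  10.  13.] [ 536.9 -232.3] [26.3 32.3] 88.5
black_car 0.73 [390. 230.  27.  17.] [ 360.3 -345.9] [61.4 23.4] 88.8
jar_yellow 0.6 [408. 253.  19.  18.] [ 307.6 -376.4] [41.2 35.6] 88.8
board edge [[ 582.6021386  -587.00934395]
 [ 571.50405343  109.67020446]
 [ 481.8483209  -613.96914285]] floor [array([[  649.30376776, -1250.51943875]]), array([[  696.56585954, -1386.33321112]])]
[[ 582.57565558 -370.57033763]
 [ 572.99559109  111.64837198]
 [ 585.4633968  -539.46716674]]
```

View pics/wrist0.png

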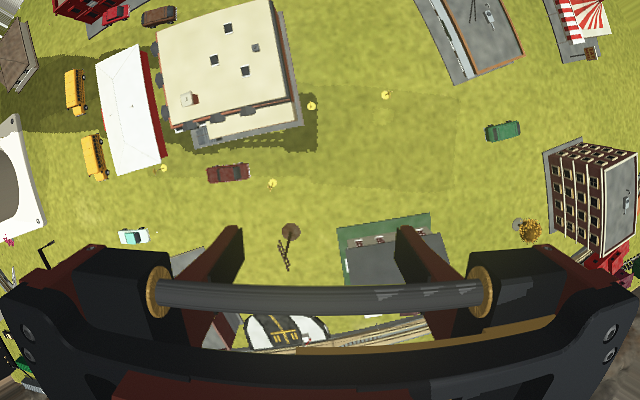

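The wrist picture shows the gripper body across its lower half, so the wrist camera sees only the tool +x side (rows under about 230). I'll go over to the car and look from there.

>>> {"method": "move_arm", "body": {
  "steps": [
    [[0,0,0],1,0],
    [[0,0,0],1,0],
    [[0,0,0],1,0],
    [[0,0,0],1,0],
    [[0,0,0],1,0],
    [[0,0,0],1,0],
    [[0,0,0],1,0],
    [[0,0,0],1,0],
    [[0,0,0],1,0],
    [[0,0,0],1,0],
    [[0,0,0],1,0],
    [[0,0,0],1,0],
    [[0,0,0],1,0],
    [[0,0,0],1,0],
    [[0,0,0],1,0],
    [[0,0,0],1,0],
    [[-0.97,0.62,0],0,0],
    [[-0.97,0.62,0],0,0],
    [[-0.97,0.62,0],0,0],
    [[-0.97,0.62,0],0,0]
  ]
}}

```text
t: 2.37
ee_pos: [201.2, 506.4, 222.6]
orientation: [2.286, 2.155, 0.0]
ft_force: [0.3, -0.1, 0.1]
width: 88.0
grasp_force: 0.0
```

>>> {"method": "move_arm", "body": {
  "steps": [
    [[-0.97,0.62,0],0,0],
    [[-0.97,0.62,0],0,0],
    [[-0.97,0.62,0],0,0],
    [[-0.97,0.62,0],0,0],
    [[-0.97,0.62,0],0,0],
    [[-0.97,0.62,0],0,0],
    [[-0.97,0.62,0],0,0],
    [[-0.97,0.62,0],0,0],
    [[-0.97,0.62,0],0,0],
    [[-0.97,0.62,0],0,0],
    [[-0.97,0.62,0],0,0],
    [[-0.97,0.62,0],0,0],
    [[-0.97,0.62,0],0,0],
    [[-0.97,0.62,0],0,0],
    [[-0.97,0.62,0],0,0],
    [[-0.97,0.62,0],0,0],
    [[-0.97,0.62,0],0,0],
    [[-0.97,0.62,0],0,0],
    [[-0.97,0.62,0],0,0],
    [[-0.97,0.62,0],0,0]
  ]
}}

```text
t: 4.03
ee_pos: [482.2, 3.5, 222.9]
orientation: [2.286, 2.154, 0.001]
ft_force: [0.4, 0.0, 0.2]
width: 88.0
grasp_force: 0.0
```

>>> {"method": "move_arm", "body": {
  "steps": [
    [[-0.97,0.62,0],0,0],
    [[-0.97,0.62,0],0,0],
    [[-0.97,0.62,0],0,0],
    [[-0.97,0.62,0],0,0],
    [[0,0,0],0,0],
    [[0,0,0],0,0]
  ]
}}

```text
t: 4.53
ee_pos: [538.1, -96.5, 222.5]
orientation: [-2.289, -2.152, -0.0]
ft_force: [0.1, 0.5, -0.7]
width: 87.7
grasp_force: 0.0
```

```bash
cat >> h.py <<'E'
from scipy.optimize import minimize
def project(cam,g,P,obs=None):
    K=g['camera_matrix']; P=np.asarray(P,float)
    if cam=='wrist':
        Rt=R.from_rotvec(obs['orientation']).as_matrix(); M=g['mount']
        q=((P-np.array(obs['ee_pos']))@Rt-M[:3,3])@M[:3,:3]
        n=np.linalg.norm(q[:,:2],axis=1); s=(np.arctan2(n,q[:,2])/np.maximum(n,1e-9))[:,None]
        return q[:,:2]*s*K[0,0]+K[:2,2]
    q=(P-np.array(g['xyz']))@R.from_rotvec(g['rotation']).as_matrix()
    return q[:,:2]/q[:,2:]*K[0,0]+K[:2,2]
def corners(x,y,a,L,W,z0,z1):   # a: azimuth of long axis, deg; points along edges
    t=np.linspace(-.5,.5,9); u=np.r_[t,t*0+.5,t[::-1],t*0-.5]*L; v=np.r_[t*0-.5,t,t*0+.5,t[::-1]]*W
    c,s=np.cos(np.radians(a)),np.sin(np.radians(a)); X=np.c_[x+u*c-v*s,y+u*s+v*c]
    return np.vstack([np.c_[X,np.full(len(X),z)] for z in (z0,z1)])
def fit(cam,g,mask,p0,L,W,z0,z1,obs=None,clip=None):
    m=cv2.resize(mask.astype(np.uint8),None,fx=4,fy=4,interpolation=cv2.INTER_LINEAR)
    valid=np.ones_like(m)
    if clip: valid[clip*4:]=0
    def cost(p):
        px=project(cam,g,corners(*p,L,W,z0,z1),obs)
        h=cv2.convexHull(((px+.5)*4-.5).astype(np.float32)*16).astype(np.int32)
        im=np.zeros_like(m); cv2.fillPoly(im,[h],1,shift=4); return float(np.sum((im!=m)*valid))
    s=np.array(p0,float)
    for k in (6,2):
        S=np.vstack([s,s+[k,0,0],s+[0,k,0],s+[0,0,k]]); r=minimize(cost,s,method='Nelder-Mead',options=dict(initial_simplex=S,xatol=.02,fatol=.5)); s=r.x
    return s,r.fun/m.sum()
E
cat > see.py <<'E'
from h import *
import sys
B=dict(white_box=(539,-16,87,140,28,28,42),grey_box=(545,-385,89,140,28,0,30),red_box=(437,-141,70,70,28,0,30),blue_box=(395,-213,110,70,28,0,30),green_box=(458,-301,85,140,28,0,30))
def see(cam,names,save=None,B=B,clip=None):
    o=ctrl.get_obs(); g=cams.get_image(cam)
    if save: cv2.imwrite(save,g['image'][...,::-1])
    for n in names:
        for r in cams.cut_out(cam,n)[:1]:
            b=B[n]; s,e=fit(cam,g,r['pixels'],b[:3],*b[3:],obs=o,clip=clip)
            print(cam,n,round(r['p'],2),np.round(r['rect']),'pose',np.round(s,1),'err',round(e,3))
    return g,o
E
python3 - <<'E'
from see import *
g,o=see('wrist',list(B),'pics/w1.png'); see('top',list(B))
E
```

```text
wrist white_box 0.78 [317. 111.  28. 123.] pose [539.2 -17.2  87.1] err 0.051
wrist grey_box 0.6 [336. 335.  20.  32.] pose [ 548.2 -388.8   90.1] err 1.698
wrist red_box 0.64 [199. 250.  23.  23.] pose [ 460.  -625.7  106.4] err 1.0
wrist blue_box 0.73 [201. 250.  22.  26.] pose [ 373.4 -201.4  113.9] err 6.05
wrist green_box 0.77 [271. 315.  22.  79.] pose [ 458.9 -307.    82.9] err 1.085
top white_box 0.63 [250. 159.  56.  16.] pose [536.2 -17.5  85.8] err 0.404
top grey_box 0.6 [402. 155.  55.  14.] pose [ 549.9 -386.    89.1] err 0.031
top red_box 0.97 [302. 198.  33.  25.] pose [ 439.3 -140.6   69. ] err 0.059
top blue_box 0.98 [335. 224.  31.  22.] pose [ 380.5 -213.5  111.3] err 0.076
top green_box 0.85 [370. 190.  59.  18.] pose [ 461.9 -301.9   84.6] err 0.064
```

View pics/w1.png

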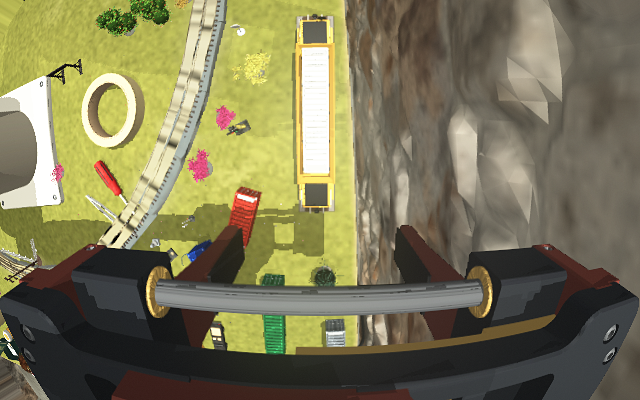

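The wrist view shows white in the well at (316,111), between yellow walls at columns 298–334. Red and blue are half hidden near the fingers, so I'll do a short survey of the others.

>>> {"method": "move_arm", "body": {
  "steps": [
    [[-0.91,-0.51,0],0,0],
    [[-0.91,-0.51,0],0,0],
    [[-0.91,-0.51,0],0,0],
    [[-0.91,-0.51,0],0,0],
    [[-0.91,-0.51,0],0,0],
    [[-0.91,-0.51,0],0,0],
    [[-0.91,-0.51,0],0,0],
    [[0,0,0],0,0],
    [[0,0,0],0,0]
  ]
}}

```text
t: 5.88
ee_pos: [438.8, -249.9, 222.7]
orientation: [2.289, 2.152, 0.0]
ft_force: [-1.3, 0.2, 0.2]
width: 87.7
grasp_force: 0.0
```

```bash
python3 - <<'E'
from see import *
print(ctrl.get_obs()['ee_pos']); see('wrist',['red_box','blue_box','green_box'],'pics/w2.png')
E
```

```text
[ 438.80652245 -249.92284212  222.73293484]
wrist red_box 0.87 [311.  87.  39.  66.] pose [ 437.3 -143.5   69.4] err 0.041
wrist blue_box 0.68 [269. 152.  48.  69.] pose [ 379.1 -214.9  110.8] err 0.046
wrist green_box 0.61 [336. 218.  30. 112.] pose [ 459.2 -304.7   84.9] err 0.064
```

>>> {"method": "move_arm", "body": {
  "steps": [
    [[-0.95,0.43,0],0,0],
    [[-0.95,0.43,0],0,0],
    [[-0.95,0.43,0],0,0],
    [[-0.95,0.43,0],0,0],
    [[-0.95,0.43,0],0,0],
    [[-0.95,0.43,0],0,0],
    [[-0.95,0.43,0],0,0],
    [[0,0,0],0,0],
    [[0,0,0],0,0]
  ]
}}

```text
t: 6.83
ee_pos: [505.3, -419.5, 222.0]
orientation: [-2.286, -2.154, -0.0]
ft_force: [0.0, 0.3, 1.0]
width: 87.7
grasp_force: 0.0
```

```bash
python3 - <<'E'
from see import *
print(ctrl.get_obs()['ee_pos']); see('wrist',['grey_box','green_box'],'pics/w3.png')
I=cv2.imread('pics/w1.png'); h=cv2.cvtColor(I,cv2.COLOR_BGR2HSV)
print('col316',[tuple(h[r,316]) for r in list(range(40,54))+list(range(172,188))])
print('row111',[tuple(h[111,c]) for c in range(294,338)])
cv2.imwrite('pics/w23.png',np.hstack([cv2.imread('pics/w2.png')[:290,120:520],cv2.imread('pics/w3.png')[:290,120:520]]))
E
```

```text
[ 505.27844388 -419.47652248  221.99887132]
wrist grey_box 0.84 [354. 150.  28. 125.] pose [ 548.1 -389.3   90.1] err 0.044
wrist green_box 0.72 [274.  86.  34. 120.] pose [ 459.6 -305.1   84.4] err 0.043
col316 [(np.uint8(30), np.uint8(29), np.uint8(105)), (np.uint8(35), np.uint8(27), np.uint8(103)), (np.uint8(26), np.uint8(45), np.uint8(113)), (np.uint8(22), np.uint8(146), np.uint8(237)), (np.uint8(24), np.uint8(158), np.uint8(255)), (np.uint8(20), np.uint8(169), np.uint8(226)), (np.uint8(20), np.uint8(177), np.uint8(226)), (np.uint8(26), np.uint8(42), np.uint8(247)), (np.uint8(0), np.uint8(0), np.uint8(255)), (np.uint8(90), np.uint8(1), np.uint8(255)), (np.uint8(30), np.uint8(2), np.uint8(252)), (np.uint8(30), np.uint8(2), np.uint8(252)), (np.uint8(30), np.uint8(1), np.uint8(253)), (np.uint8(34), np.uint8(8), np.uint8(231)), (np.uint8(27), np.uint8(11), np.uint8(253)), (np.uint8(29), np.uint8(80), np.uint8(255)), (np.uint8(30), np.uint8(121), np.uint8(255)), (np.uint8(26), np.uint8(140), np.uint8(255)), (np.uint8(20), np.uint8(155), np.uint8(204)), (np.uint8(27), np.uint8(141), np
[... 1721 characters left out ...]
p.uint8(0), np.uint8(255)), (np.uint8(0), np.uint8(0), np.uint8(255)), (np.uint8(0), np.uint8(0), np.uint8(255)), (np.uint8(0), np.uint8(0), np.uint8(255)), (np.uint8(0), np.uint8(0), np.uint8(255)), (np.uint8(0), np.uint8(0), np.uint8(255)), (np.uint8(66), np.uint8(5), np.uint8(253)), (np.uint8(19), np.uint8(145), np.uint8(180)), (np.uint8(22), np.uint8(147), np.uint8(245)), (np.uint8(22), np.uint8(145), np.uint8(243)), (np.uint8(22), np.uint8(146), np.uint8(241)), (np.uint8(23), np.uint8(142), np.uint8(249)), (np.uint8(25), np.uint8(138), np.uint8(250)), (np.uint8(28), np.uint8(121), np.uint8(229)), (np.uint8(31), np.uint8(111), np.uint8(222)), (np.uint8(31), np.uint8(113), np.uint8(224))]
```

View pics/w23.png

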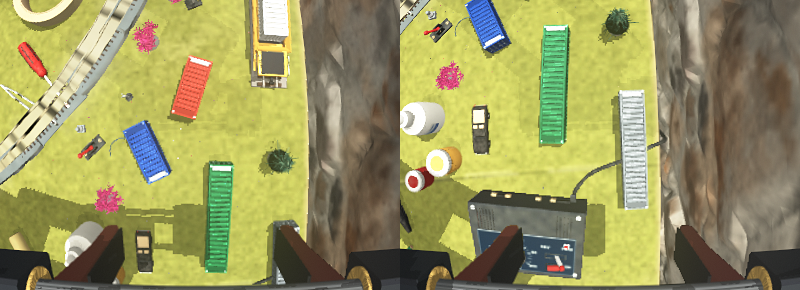

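Left half: red at (190,88), blue at (148,153), green at (219,217). Right half: grey at (634,150), with the throttle box to its left. The wrist fits agree within about 1 mm. Now the move to white.

```bash
cat > d.py <<'E'
from h import *
import sys
def az(o):
    v=R.from_rotvec(o['orientation']).as_matrix()[:,0]; return np.degrees(np.arctan2(v[1],v[0]))
def plan(x,y,z,a):
    o=ctrl.get_obs(); d=np.array([x,y,z])-o['ee_pos']; t=az(o)
    da=(t-a+90)%180-90   # positive tool-z turn lowers azimuth
    for nm,th in (('shift now-axes',t),('shift after turn',t-da)):
        c,s=np.cos(np.radians(th)),np.sin(np.radians(th))
        print(nm,np.round(np.array([d[0]*c+d[1]*s,d[0]*s-d[1]*c,-d[2]])/25,3))
    print('at',np.round(o['ee_pos'],1),'az',round(t,2),'turn units',round(da/5,3))
if __name__=='__main__': plan(*map(float,sys.argv[1:]))
E
python3 d.py 539.2 -17.2 30.5 87.1
python3 - <<'E'
from h import *
K=cams.get_image('wrist'); o=dict(ee_pos=[538.1,-96.5,222.5],orientation=[-2.289,-2.152,0])
print(toplane('wrist',K,[[316,42.5],[316,184.5],[295.5,111],[335.3,111]],28,o))
E
```

```text
shift now-axes [16.09   0.456  7.675]
shift after turn [16.086  0.576  7.675]
at [ 504.5 -418.1  222.4] az 86.67 turn units -0.085
[[ 544.76810792   61.83210022]
 [ 534.39222585 -104.20537775]
 [ 516.52537238  -16.94912918]
 [ 561.70300687  -19.83263891]]
```

>>> {"method": "move_arm", "body": {
  "steps": [
    [[0.946,0.034,0],-0.085,0],
    [[0.946,0.034,0],0,0],
    [[0.946,0.034,0],0,0],
    [[0.946,0.034,0],0,0],
    [[0.946,0.034,0],0,0],
    [[0.946,0.034,0],0,0],
    [[0.946,0.034,0],0,0],
    [[0.946,0.034,0],0,0],
    [[0.946,0.034,0],0,0],
    [[0.946,0.034,0],0,0],
    [[0.946,0.034,0],0,0],
    [[0.946,0.034,0],0,0],
    [[0.946,0.034,0],0,0],
    [[0.946,0.034,0.6],0,0],
    [[0.946,0.034,0.8],0,0],
    [[0.946,0.034,0.8],0,0],
    [[0.946,0.034,0.8],0,0],
    [[0,0,1],0,0.3],
    [[0,0,1],0,0.3],
    [[0,0,0],0,0.3]
  ]
}}

```text
t: 8.7
ee_pos: [536.4, -17.5, 94.2]
orientation: [-2.272, -2.162, 0.007]
ft_force: [-1.5, 0.3, -0.6]
width: 71.6
grasp_force: 0.0
```

```bash
python3 d.py 539.2 -17.2 30.5 87.1
```

```text
shift now-axes [0.018 0.11  2.549]
shift after turn [0.019 0.11  2.549]
at [536.4 -17.5  94.2] az 87.14 turn units 0.008
```

>>> {"method": "move_arm", "body": {
  "steps": [
    [[0.02,0.1,0.7],0,0.3],
    [[0,0,0.7],0,0.3],
    [[0,0,0.4],0,0.3],
    [[0,0,0.3],0,0.3],
    [[0,0,0.2],0,0.3],
    [[0,0,0],0,0.3],
    [[0,0,0],0,0.3]
  ]
}}

```text
t: 9.28
ee_pos: [542.7, -18.6, 40.7]
orientation: [2.278, 2.163, 0.0]
ft_force: [0.8, -0.1, 0.4]
width: 61.4
grasp_force: 0.0
```

```bash
python3 d.py 539.2 -17.2 30.5 87.1
```

```text
shift now-axes [ 0.048 -0.145  0.409]
shift after turn [ 0.049 -0.144  0.409]
at [542.7 -18.6  40.7] az 87.02 turn units -0.016
```

>>> {"method": "move_arm", "body": {
  "steps": [
    [[0.05,-0.14,0.2],0,0.3],
    [[0,0,0.2],0,0.3],
    [[0,0,0],0,0.3],
    [[0,0,0],0,0.3]
  ]
}}

```text
t: 9.62
ee_pos: [538.8, -17.1, 30.0]
orientation: [-2.278, -2.163, 0.001]
ft_force: [0.3, -0.5, -0.8]
width: 61.5
grasp_force: 0.0
```

```bash
python3 d.py 539.2 -17.2 30.5 87.1
```

```text
shift now-axes [-0.004  0.016 -0.02 ]
shift after turn [-0.005  0.016 -0.02 ]
at [538.8 -17.1  30. ] az 87.03 turn units -0.014
```

>>> {"method": "move_arm", "body": {
  "steps": [
    [[0,0,0],0,1],
    [[0,0,0],0,1],
    [[0,0,0],0,1],
    [[0,0,0],0,1],
    [[0,0,0],0,1],
    [[0,0,0],0,1]
  ]
}}

```text
t: 10.12
ee_pos: [539.1, -17.1, 30.2]
orientation: [2.278, 2.163, 0.0]
ft_force: [1.0, 0.1, 0.8]
width: 27.9
grasp_force: 30.0
```

```bash
python3 d.py 539.2 -17.2 30.5 87.1; python3 -c "
from h import *
o=ctrl.get_obs();print(o['width'],o['grasp_force'],o['ft_force'])"
```

```text
shift now-axes [-0.005  0.003 -0.01 ]
shift after turn [-0.005  0.003 -0.01 ]
at [539.1 -17.1  30.2] az 87.03 turn units -0.014
27.862720852681047 29.999727308750153 [0.9535366  0.11329122 0.83703254]
```

>>> {"method": "move_arm", "body": {
  "steps": [
    [[0,0,-0.4],0,1],
    [[0,0,-0.8],0,1],
    [[0,0,-1],0,1],
    [[0,0,-1],-0.61,1],
    [[0,0,-1],0,1],
    [[-0.3,0.021,-0.3],0,1],
    [[-0.93,0.021,0],0,1],
    [[-0.93,0.021,0],0,1],
    [[-0.93,0.021,0],0,1],
    [[-0.93,0.021,0],0,1],
    [[-0.93,0.021,0],0,1],
    [[-0.93,0.021,0],0,1],
    [[-0.93,0.021,0],0,1],
    [[-0.93,0.021,0],0,1],
    [[-0.93,0.021,0],0,1],
    [[-0.93,0.021,0],0,1],
    [[-0.93,0.021,0],0,1],
    [[-0.93,0.021,0],0,1],
    [[-0.93,0.021,0],0,1],
    [[-0.93,0.021,0],0,1]
  ]
}}

```text
t: 11.78
ee_pos: [546.5, -351.5, 142.0]
orientation: [-2.22, -2.222, 0.001]
ft_force: [0.8, 0.1, 0.1]
width: 27.8
grasp_force: 30.0
```

>>> {"method": "move_arm", "body": {
  "steps": [
    [[-0.93,0.021,0],0,1],
    [[-0.64,0,0.6],0,1],
    [[0,0,0.8],0,1],
    [[0,0,0.8],0,1],
    [[0,0,0.5],0,1],
    [[0,0,0.3],0,1],
    [[0,0,0],0,1],
    [[0,0,0],0,1],
    [[0,0,0],0,1]
  ]
}}

```text
t: 12.53
ee_pos: [548.7, -389.6, 68.7]
orientation: [2.218, 2.222, 0.0]
ft_force: [0.5, -0.4, -1.4]
width: 27.9
grasp_force: 30.0
```

```bash
python3 d.py 548.1 -389.3 48.5 90.1; python3 - <<'E'
from see import *
B['white_box']=(548,-389,90,140,28,42,72)
see('wrist',['grey_box','white_box'],'pics/w4.png',clip=215)
E
```

```text
shift now-axes [ 0.013 -0.023  0.808]
shift after turn [ 0.013 -0.023  0.808]
at [ 548.7 -389.6   68.7] az 90.09 turn units -0.001
wrist white_box 0.95 [318. 233.  61. 226.] pose [ 549.  -389.4   90.6] err 0.023
```

View pics/w4.png

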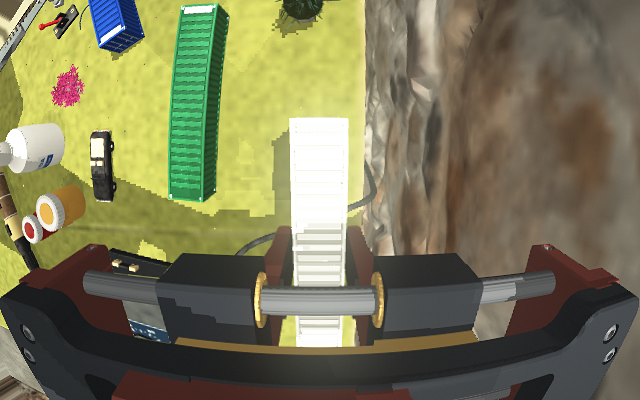

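White is held square over grey, centred at column 319, and only white is visible at this point. Lowering it now.

>>> {"method": "move_arm", "body": {
  "steps": [
    [[0.01,-0.02,0.4],0,1],
    [[0,0,0.25],0,1],
    [[0,0,0.1],0,1],
    [[0,0,0.04],0,1],
    [[0,0,0],0,1],
    [[0,0,0],0,1]
  ]
}}

```text
t: 13.18
ee_pos: [546.9, -388.6, 48.2]
orientation: [-2.218, -2.222, 0.001]
ft_force: [-2.9, 2.1, 7.3]
width: 27.8
grasp_force: 30.0
```

>>> {"method": "move_arm", "body": {
  "steps": [
    [[0,0,0],0,0.45],
    [[0,0,0],0,0.45],
    [[0,0,0],0,0.45],
    [[0,0,-0.5],0,0.45],
    [[0,0,-1],0,0.45],
    [[0,0,-1],0,0],
    [[-0.5,0,-1],0,0],
    [[-1,0,-1],0,0],
    [[-0.8,0,-1],0,0],
    [[0,0,-0.5],0,0],
    [[0,0,0],0,0],
    [[0,0,0],0,0]
  ]
}}

```text
t: 14.18
ee_pos: [547.4, -446.0, 198.2]
orientation: [2.22, 2.222, 0.001]
ft_force: [-0.3, 0.7, -0.2]
width: 87.4
grasp_force: 0.0
```

```bash
python3 - <<'E'
from see import *
B['white_box']=(548,-389,90,140,28,30,60)
o=ctrl.get_obs();print(o['ee_pos'])
see('wrist',['white_box','grey_box'],'pics/w5.png')
B['white_box']=(548,-389,90,140,28,30,60)
see('top',['white_box','grey_box']); see('side',['white_box','grey_box'],'pics/s5.png')
a=cv2.imread('pics/w5.png')[:300,170:470]; b=cv2.resize(cv2.imread('pics/s5.png')[200:350,350:475],None,fx=3,fy=3)
c=np.zeros((450,700,3),np.uint8); c[:300,:300]=a; c[:450,300:675]=b; cv2.imwrite('pics/c5.png',c)
E
```

```text
[ 547.42828861 -446.00821811  198.24813809]
wrist white_box 0.91 [318. 132.  35. 140.] pose [ 546.7 -387.8   90.4] err 0.035
side white_box 0.67 [416. 283.  44.  83.] pose [ 546.3 -390.5   90.1] err 0.04
side grey_box 0.73 [416. 300.  41.  72.] pose [ 546.2 -390.3   89.5] err 1.885
```

View pics/c5.png

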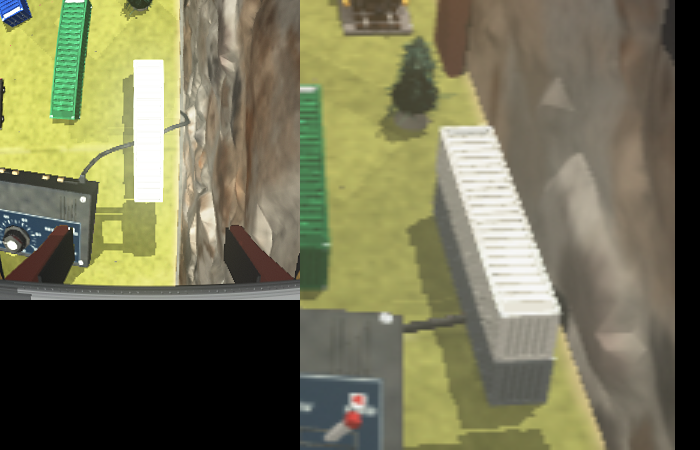

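White sits squarely on grey: fit (546.7,-387.8) against grey at (548.1,-389.3). Next I'll look at the empty well on the way to red.

>>> {"method": "move_arm", "body": {
  "steps": [
    [[0,0,0],0.6,0],
    [[0.96,-0.299,0],0,0],
    [[0.96,-0.299,0],0,0],
    [[0.96,-0.299,0],0,0],
    [[0.96,-0.299,0],0,0],
    [[0.96,-0.299,0],0,0],
    [[0.96,-0.299,0],0,0],
    [[0.96,-0.299,0],0,0],
    [[0.96,-0.299,0],0,0],
    [[0.96,-0.299,0],0,0],
    [[0.96,-0.299,0],0,0],
    [[0.96,-0.299,0],0,0],
    [[0.96,-0.299,0],0,0],
    [[0.96,-0.299,0],0,0],
    [[0.96,-0.299,0],0,0],
    [[0,0,0],0,0],
    [[0,0,0],0,0],
    [[0,0,0],0,0]
  ]
}}

```text
t: 16.13
ee_pos: [460.7, -106.1, 198.2]
orientation: [2.276, 2.164, 0.0]
ft_force: [-0.5, 0.1, 0.6]
width: 88.0
grasp_force: 0.0
```

```bash
python3 - <<'E'
from see import *
o=ctrl.get_obs();print(o['ee_pos'],o['orientation'])
g=cams.get_image('wrist'); I=g['image'][...,::-1].copy()
px=project('wrist',g,corners(538.9,-21,87.1,152,44,28,28),o).astype(int); print(px.min(0),px.max(0))
x0,y0=np.maximum(px.min(0)-20,0); x1,y1=px.max(0)+20
ov=cv2.resize(I,None,fx=4,fy=4,interpolation=cv2.INTER_CUBIC)
raw=ov.copy()
for L,W,z,c in ((152,44,28,(255,0,0)),(152,32,12,(255,0,255))):
    p=project('wrist',g,corners(538.9,-21,87.1,L,W,z,z)[:36],o); cv2.polylines(ov,[((p+.5)*4-.5).astype(np.int32)],True,c,1)
s=np.s_[y0*4:y1*4,x0*4:x1*4]; print(x0,y0); r=np.hstack([raw[s],ov[s]]); cv2.imwrite('pics/w6.png',r[:600,:800]); print(r.shape)
E
```

```text
[ 460.73346309 -106.05676279  198.18982335] [2.27593959e+00 2.16415210e+00 4.82656465e-04]
[365  32] [407 171]
345 12
(716, 656, 3)
```

View pics/w6.png

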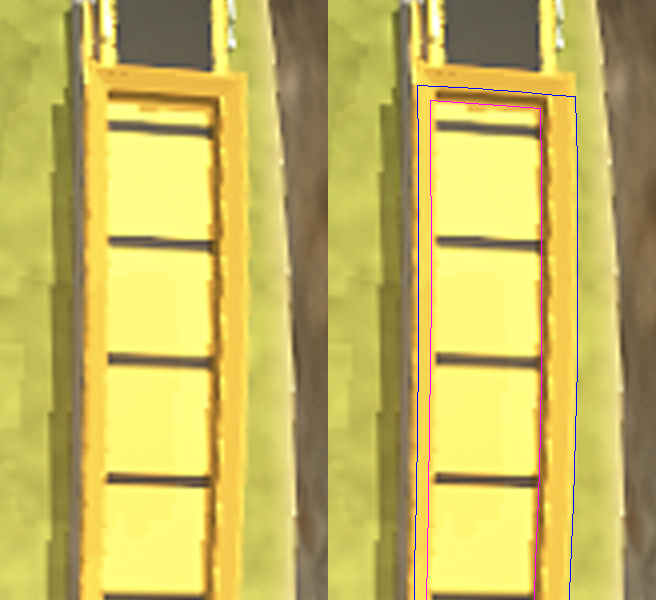

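The crop shows the empty well. The model outline lies within about 1 mm of it, with the inner far end at row 90. The well centre is about (538.5,-21) at 87.1°. Now red.

>>> {"method": "move_arm", "body": {
  "steps": [
    [[0,0,0.8],0.885,0.3],
    [[0,0,0.8],0.885,0.3],
    [[0,0,0.8],0.885,0.3],
    [[0,0,0.8],0.885,0.3],
    [[-0.58,-0.117,0.8],0,0.3],
    [[-0.58,-0.117,0.6],0,0.3],
    [[-0.57,-0.116,0.6],0,0.3],
    [[0,0,0.4],0,0.3],
    [[0,0,0],0,0.3],
    [[0,0,0],0,0.3],
    [[0,0,0],0,0.3]
  ]
}}

```text
t: 17.1
ee_pos: [437.7, -143.2, 58.4]
orientation: [2.583, 1.787, 0.001]
ft_force: [0.0, 0.5, -0.0]
width: 61.7
grasp_force: 0.0
```

```bash
python3 d.py 437.3 -143.5 18.7 69.4
```

```text
shift now-axes [-0.017 -0.012  1.59 ]
shift after turn [-0.017 -0.012  1.59 ]
at [ 437.7 -143.2   58.4] az 69.37 turn units -0.006
```

>>> {"method": "move_arm", "body": {
  "steps": [
    [[0,0,0.7],0,0.3],
    [[0,0,0.5],0,0.3],
    [[0,0,0.3],0,0.3],
    [[0,0,0.09],0,0.3],
    [[0,0,0],0,0.3],
    [[0,0,0],0,1],
    [[0,0,0],0,1],
    [[0,0,0],0,1],
    [[0,0,0],0,1],
    [[0,0,0],0,1],
    [[0,0,0],0,1]
  ]
}}

```text
t: 18.02
ee_pos: [436.9, -143.2, 18.4]
orientation: [2.583, 1.788, 0.0]
ft_force: [0.1, 0.0, 2.6]
width: 27.9
grasp_force: 30.0
```

>>> {"method": "move_arm", "body": {
  "steps": [
    [[0,0,-0.4],0,1],
    [[0,0,-0.8],-0.885,1],
    [[0,0,-0.9],-0.885,1],
    [[0,0,-0.9],-0.885,1],
    [[0,0,-0.4],-0.885,1],
    [[0,0,0],0,1],
    [[0,0,0],0,1],
    [[0,0,0],0,1]
  ]
}}

```text
t: 18.68
ee_pos: [436.3, -142.9, 102.9]
orientation: [-2.279, -2.161, 0.001]
ft_force: [0.7, -0.8, -0.6]
width: 27.8
grasp_force: 30.0
```

```bash
python3 - <<'E'
from see import *
o=ctrl.get_obs(); z=o['ee_pos'][2]-18.7
B['red_box']=(o['ee_pos'][0],o['ee_pos'][1],87,70,28,z,z+30)
see('wrist',['red_box'],clip=215); print(o['width'],o['grasp_force'])
E
python3 d.py 536.5 -58.95 70 87.1
```

```text
wrist red_box 0.92 [319. 230.  54. 106.] pose [ 435.9 -143.    86.7] err 0.004
27.81462727405168 29.999850690364838
shift now-axes [3.561 3.837 1.295]
shift after turn [3.554 3.843 1.295]
at [ 436.  -142.8  102.4] az 87.0 turn units -0.021
```

>>> {"method": "move_arm", "body": {
  "steps": [
    [[0.71,0.767,0],-0.02,1],
    [[0.71,0.767,0],0,1],
    [[0.71,0.767,0],0,1],
    [[0.71,0.767,0],0,1],
    [[0.71,0.767,0],0,1],
    [[0,0,0.6],0,1],
    [[0,0,0.7],0,1],
    [[0,0,0.2],0,1],
    [[0,0,0],0,1],
    [[0,0,0],0,1],
    [[0,0,0],0,1]
  ]
}}

```text
t: 19.7
ee_pos: [537.0, -59.5, 66.0]
orientation: [2.276, 2.165, 0.0]
ft_force: [-0.1, -0.2, -0.5]
width: 27.5
grasp_force: 30.0
```

```bash
python3 d.py 536.5 -58.95 30.9 87.1;python3 - <<'E'
from see import *
o=ctrl.get_obs(); z=o['ee_pos'][2]-18.7
B['red_box']=(o['ee_pos'][0],o['ee_pos'][1],87,70,28,z,z+30)
g,o=see('wrist',['red_box'],clip=215)
I=cv2.resize(g['image'][...,::-1],None,fx=3,fy=3,interpolation=cv2.INTER_CUBIC)
for L,W,z,c in ((152,44,28,(255,0,0)),(152,32,12,(255,0,255))):
    p=project('wrist',g,corners(538.5,-21,87.1,L,W,z,z)[:36],o); cv2.polylines(I,[((p+.5)*3-1).astype(np.int32)],True,c,1)
cv2.imwrite('pics/w7.png',I[:600,220*3:420*3])
E
```

```text
shift now-axes [ 0.02  -0.021  1.404]
shift after turn [ 0.02  -0.021  1.404]
at [537.  -59.5  66. ] az 87.14 turn units 0.008
wrist red_box 0.6 [317. 233.  56. 107.] pose [536.6 -59.6  86.8] err 0.006
```

View pics/w7.png

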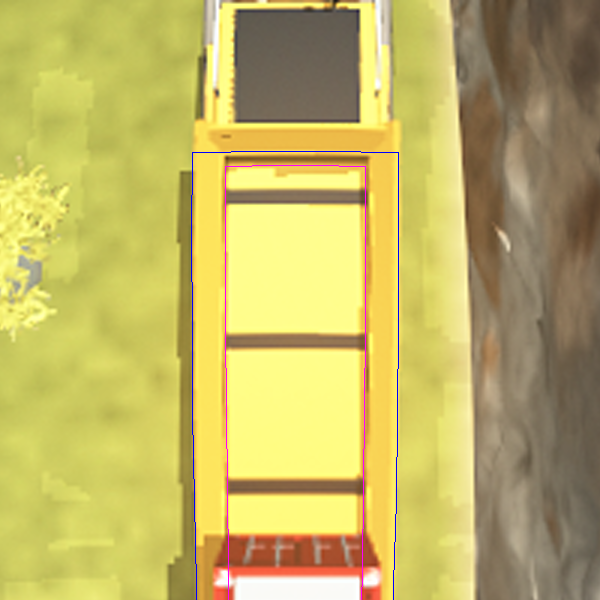

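The crop shows the model outline lying on the well edges (columns 195–400), with red centred below at (297,560). Lowering red.

>>> {"method": "move_arm", "body": {
  "steps": [
    [[0.02,0,0.4],0,1],
    [[0,0,0.3],0,1],
    [[0,0,0.25],0,1],
    [[0,0,0.2],0,1],
    [[0,0,0.12],0,1],
    [[0,0,0.08],0,1],
    [[0,0,0.04],0,1],
    [[0,0,0],0,1],
    [[0,0,0],0,1]
  ]
}}

```text
t: 20.55
ee_pos: [537.1, -58.7, 31.0]
orientation: [2.275, 2.166, 0.0]
ft_force: [0.4, 0.2, 0.5]
width: 27.9
grasp_force: 30.0
```

>>> {"method": "move_arm", "body": {
  "steps": [
    [[0,0,0],0,0.45],
    [[0,0,0],0,0.45],
    [[0,0,0],0,0.45],
    [[0,0,-0.6],0,0.45],
    [[0,0,-1],-0.948,0.45],
    [[0,0,-0.9],-0.948,0.3],
    [[0,0,-0.5],-0.948,0.3],
    [[0,0,0],-0.948,0.3],
    [[0,0,0],-0.948,0.3],
    [[-0.4,-0.903,0],0,0.3],
    [[-0.4,-0.903,0],0,0.3],
    [[-0.4,-0.903,0],0,0.3],
    [[-0.4,-0.903,0],0,0.3],
    [[-0.4,-0.903,0],0,0.3],
    [[-0.4,-0.903,0],0,0.3],
    [[-0.4,-0.903,0],0,0.3],
    [[-0.4,-0.903,0],0,0.3],
    [[-0.4,-0.903,0],0,0.3]
  ]
}}

```text
t: 22.05
ee_pos: [378.4, -215.9, 106.2]
orientation: [1.781, 2.587, 0.0]
ft_force: [-1.3, -0.2, -0.2]
width: 61.0
grasp_force: 0.0
```

>>> {"method": "move_arm", "body": {
  "steps": [
    [[0,0,0.6],0,0.3],
    [[0,0,0.7],0,0.3],
    [[0,0,0.3],0,0.3],
    [[0,0,0],0,0.3],
    [[0,0,0],0,0.3],
    [[0,0,0],0,0.3]
  ]
}}

```text
t: 22.55
ee_pos: [379.7, -215.2, 66.4]
orientation: [1.781, 2.587, 0.0]
ft_force: [0.2, 0.0, -0.2]
width: 61.2
grasp_force: 0.0
```

```bash
python3 d.py 379.1 -214.9 18.7 110.8
```

```text
shift now-axes [ 0.019 -0.017  1.907]
shift after turn [ 0.019 -0.017  1.907]
at [ 379.7 -215.2   66.4] az 110.91 turn units 0.023
```

>>> {"method": "move_arm", "body": {
  "steps": [
    [[0.02,0,0.7],0,0.3],
    [[0,0,0.6],0,0.3],
    [[0,0,0.4],0,0.3],
    [[0,0,0.2],0,0.3],
    [[0,0,0],0,0.3],
    [[0,0,0],0,1],
    [[0,0,0],0,1],
    [[0,0,0],0,1],
    [[0,0,0],0,1],
    [[0,0,0],0,1],
    [[0,0,0],0,1]
  ]
}}

```text
t: 23.47
ee_pos: [379.2, -214.8, 18.7]
orientation: [1.782, 2.587, 0.0]
ft_force: [-1.1, 0.5, 3.3]
width: 27.7
grasp_force: 30.0
```

>>> {"method": "move_arm", "body": {
  "steps": [
    [[0,0,-0.4],0,1],
    [[0,0,-0.8],0.948,1],
    [[0,0,-0.9],0.948,1],
    [[0,0,-0.9],0.948,1],
    [[0,0,-0.4],0.948,1],
    [[0,0,0],0.948,1],
    [[0,0,0],0,1],
    [[0,0,0],0,1],
    [[0,0,0],0,1]
  ]
}}

```text
t: 24.22
ee_pos: [378.7, -214.5, 103.4]
orientation: [-2.272, -2.168, 0.0]
ft_force: [0.2, 1.1, 0.3]
width: 27.7
grasp_force: 30.0
```

```bash
python3 - <<'E'
from see import *
o=ctrl.get_obs(); z=o['ee_pos'][2]-18.7
B['blue_box']=(o['ee_pos'][0],o['ee_pos'][1],87,70,28,z,z+30)
see('wrist',['blue_box'],clip=215); print(o['width'],o['grasp_force'])
E
python3 d.py 540.5 16.95 70 87.1
```

```text
wrist blue_box 0.74 [320. 231.  56. 108.] pose [ 377.7 -214.8   86.1] err 0.008
27.700874712984593 29.99672144651413
shift now-axes [9.556 6.026 1.324]
shift after turn [9.574 5.998 1.324]
at [ 378.6 -214.5  103.1] az 87.27 turn units 0.033
```

>>> {"method": "move_arm", "body": {
  "steps": [
    [[0.957,0.6,0],0.03,1],
    [[0.957,0.6,0],0,1],
    [[0.957,0.6,0],0,1],
    [[0.957,0.6,0],0,1],
    [[0.957,0.6,0],0,1],
    [[0.957,0.6,0],0,1],
    [[0.957,0.6,0],0,1],
    [[0.957,0.6,0],0,1],
    [[0.957,0.6,0],0,1],
    [[0.957,0.6,0],0,1],
    [[0,0,0.4],0,1],
    [[0,0,0.7],0,1],
    [[0,0,0.2],0,1],
    [[0,0,0],0,1],
    [[0,0,0],0,1],
    [[0,0,0],0,1]
  ]
}}

```text
t: 25.65
ee_pos: [541.1, 16.0, 71.2]
orientation: [2.279, 2.162, 0.0]
ft_force: [0.3, -0.5, -1.0]
width: 27.9
grasp_force: 30.0
```

```bash
python3 d.py 540.5 16.95 30.9 87.1;python3 - <<'E'
from see import *
o=ctrl.get_obs(); z=o['ee_pos'][2]-18.7
B['blue_box']=(o['ee_pos'][0],o['ee_pos'][1],87,70,28,z,z+30)
g,o=see('wrist',['blue_box'],clip=215)
I=cv2.resize(g['image'][...,::-1],None,fx=2,fy=2,interpolation=cv2.INTER_CUBIC)
for L,W,z,c in ((152,44,28,(255,0,0)),(152,32,12,(255,0,255))):
    p=project('wrist',g,corners(538.6,-21,87.1,L,W,z,z)[:36],o); cv2.polylines(I,[((p+.5)*2-.5).astype(np.int32)],True,c,1)
cv2.imwrite('pics/w8.png',I[100:700,200*2:440*2])
E
```

```text
shift now-axes [ 0.038 -0.026  1.614]
shift after turn [ 0.038 -0.026  1.614]
at [541.1  16.   71.2] az 87.0 turn units -0.02
wrist blue_box 0.7 [319. 231.  55. 110.] pose [540.7  15.9  86.7] err 0.004
```

View pics/w8.png

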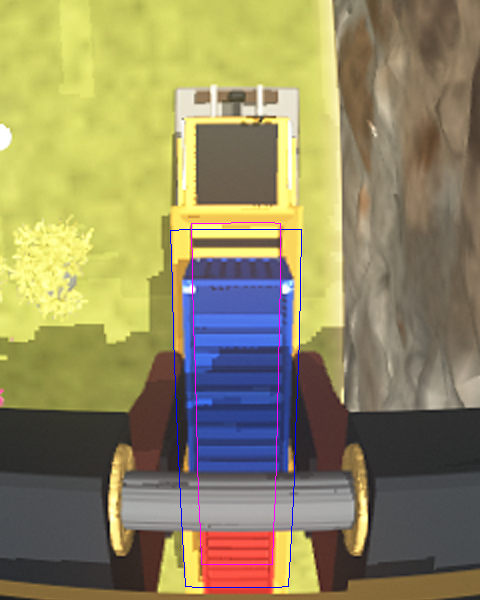

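The crop shows blue held in line with the well, its far end at row 260 and the well's end wall at about row 238, with red behind the bar. Lowering blue.

>>> {"method": "move_arm", "body": {
  "steps": [
    [[0,-0.02,0.5],0,1],
    [[0,0,0.4],0,1],
    [[0,0,0.25],0,1],
    [[0,0,0.2],0,1],
    [[0,0,0.12],0,1],
    [[0,0,0.1],0,1],
    [[0,0,0.05],0,1],
    [[0,0,0],0,1],
    [[0,0,0],0,1]
  ]
}}

```text
t: 26.5
ee_pos: [540.7, 16.5, 30.8]
orientation: [2.278, 2.163, 0.0]
ft_force: [-1.8, 0.3, 2.8]
width: 27.6
grasp_force: 30.0
```

>>> {"method": "move_arm", "body": {
  "steps": [
    [[0,0,0],0,0.45],
    [[0,0,0],0,0.45],
    [[0,0,0],0,0.45],
    [[0,0,-0.6],0,0.45],
    [[0,0,-1],0,0.45],
    [[0,0,-1],0,0.3],
    [[-0.9,0,-1],0,0],
    [[-0.9,0,-1],0,0],
    [[-0.9,0,-1],0,0],
    [[-0.9,0,-0.5],0,0],
    [[-0.9,0,0],0,0],
    [[0,0,0],0,0],
    [[0,0,0],0,0]
  ]
}}

```text
t: 27.58
ee_pos: [534.6, -96.5, 183.0]
orientation: [2.281, 2.16, 0.0]
ft_force: [-0.6, 0.1, -0.2]
width: 88.0
grasp_force: 0.0
```

```bash
python3 - <<'E'
from see import *
print(ctrl.get_obs()['ee_pos'])
B['blue_box']=(540.5,17,87,70,28,28,42);B['red_box']=(536.5,-59,87,70,28,28,42)
g,o=see('wrist',['red_box','blue_box'])
I=cv2.resize(g['image'][...,::-1],None,fx=2.5,fy=2.5,interpolation=cv2.INTER_CUBIC)
cv2.imwrite('pics/w9.png',I[:590,250*2:800+200])
E
python3 d.py 459.4 -305 58.7 84.5
```

```text
[534.63414262 -96.52176265 183.00331441]
wrist red_box 0.7 [317. 152.  29.  68.] pose [537.2 -58.1  87.4] err 0.051
wrist blue_box 0.88 [318.  77.  30.  75.] pose [540.5  15.9  85.4] err 0.053
shift now-axes [-8.545 -2.566  4.946]
shift after turn [-8.651 -2.181  4.946]
at [534.4 -94.9 182.3] az 87.06 turn units 0.513
```

View pics/w9.png

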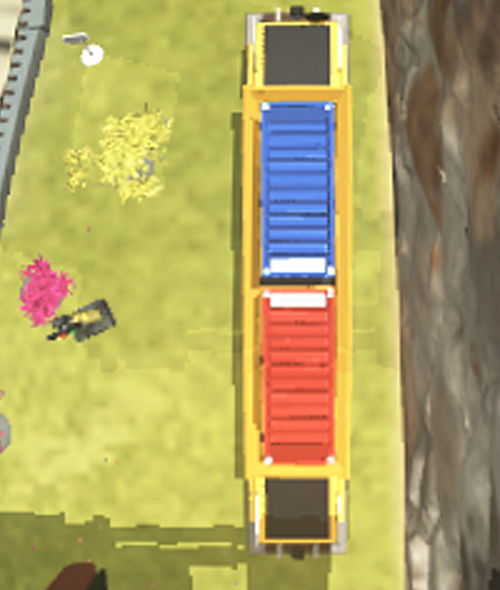

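The crop shows blue at (297,190) and red at (298,380), both seated in the well with their door strips facing each other at rows 265 and 298. Now green.

>>> {"method": "move_arm", "body": {
  "steps": [
    [[0,0,0],0.513,0.3],
    [[-0.961,-0.242,0],0,0.3],
    [[-0.961,-0.242,0],0,0.3],
    [[-0.961,-0.242,0],0,0.3],
    [[-0.961,-0.242,0],0,0.3],
    [[-0.961,-0.242,0],0,0.3],
    [[-0.961,-0.242,0],0,0.3],
    [[-0.961,-0.242,0.7],0,0.3],
    [[-0.961,-0.242,0.8],0,0.3],
    [[-0.961,-0.242,0.9],0,0.3],
    [[0,0,1],0,0.3],
    [[0,0,0.9],0,0.3],
    [[0,0,0.5],0,0.3],
    [[0,0,0.1],0,0.3],
    [[0,0,0],0,0.3],
    [[0,0,0],0,0.3],
    [[0,0,0],0,0.3]
  ]
}}

```text
t: 29.15
ee_pos: [460.8, -305.9, 61.6]
orientation: [2.324, 2.111, 0.001]
ft_force: [-0.2, -0.9, 0.4]
width: 61.5
grasp_force: 0.0
```

```bash
python3 d.py 459.4 -305 18.7 84.5
```

```text
shift now-axes [ 0.03  -0.058  1.718]
shift after turn [ 0.03  -0.058  1.718]
at [ 460.8 -305.9   61.6] az 84.51 turn units 0.002
```

>>> {"method": "move_arm", "body": {
  "steps": [
    [[0.03,-0.05,0.7],0,0.3],
    [[0,0,0.5],0,0.3],
    [[0,0,0.3],0,0.3],
    [[0,0,0.2],0,0.3],
    [[0,0,0],0,0.3],
    [[0,0,0],0,1],
    [[0,0,0],0,1],
    [[0,0,0],0,1],
    [[0,0,0],0,1],
    [[0,0,0],0,1],
    [[0,0,0],0,1]
  ]
}}

```text
t: 30.07
ee_pos: [458.8, -305.1, 18.2]
orientation: [2.326, 2.111, 0.0]
ft_force: [-0.3, 0.1, 1.5]
width: 27.8
grasp_force: 30.0
```

>>> {"method": "move_arm", "body": {
  "steps": [
    [[0,0,-0.4],0,1],
    [[0,0,-0.8],0,1],
    [[0,0,-1],-0.26,1],
    [[0,0,-1],-0.26,1],
    [[0,0,-0.8],0,1],
    [[0,0,-0.3],0,1],
    [[0,0,0],0,1],
    [[0,0,0],0,1],
    [[0,0,0],0,1]
  ]
}}

```text
t: 30.82
ee_pos: [457.8, -304.4, 124.4]
orientation: [-2.276, -2.162, 0.001]
ft_force: [-0.4, 0.6, -0.9]
width: 27.8
grasp_force: 30.0
```

```bash
python3 - <<'E'
from see import *
o=ctrl.get_obs(); z=o['ee_pos'][2]-18.7
B['green_box']=(o['ee_pos'][0],o['ee_pos'][1],87,140,28,z,z+30)
see('wrist',['green_box'],clip=215); print(o['width'],o['grasp_force'])
E
python3 d.py 538.8 -21.1 80 87.1
```

```text
wrist green_box 0.56 [317. 233.  59. 230.] pose [ 457.5 -304.1   86.9] err 0.011
27.84663545465666 29.999805986881256
shift now-axes [11.483  2.657  1.762]
shift after turn [11.481  2.665  1.762]
at [ 457.7 -304.4  124.1] az 87.06 turn units -0.008
```

12 rows across (0.957, 0.222), then down to just above.

>>> {"method": "move_arm", "body": {
  "steps": [
    [[0.957,0.222,0],0,1],
    [[0.957,0.222,0],0,1],
    [[0.957,0.222,0],0,1],
    [[0.957,0.222,0],0,1],
    [[0.957,0.222,0],0,1],
    [[0.957,0.222,0],0,1],
    [[0.957,0.222,0],0,1],
    [[0.957,0.222,0],0,1],
    [[0.957,0.222,0],0,1],
    [[0.957,0.222,0],0,1],
    [[0.957,0.222,0],0,1],
    [[0.957,0.222,0],0,1],
    [[0,0,0.5],0,1],
    [[0,0,0.7],0,1],
    [[0,0,0.5],0,1],
    [[0,0,0],0,1],
    [[0,0,0],0,1],
    [[0,0,0],0,1],
    [[0,0,0],0,1]
  ]
}}

```text
t: 32.5
ee_pos: [540.3, -21.8, 83.5]
orientation: [2.277, 2.163, 0.001]
ft_force: [0.8, 0.9, -0.6]
width: 27.6
grasp_force: 30.0
```

```bash
python3 d.py 538.8 -21.1 60.7 87.1
```

```text
shift now-axes [ 0.025 -0.06   0.911]
shift after turn [ 0.025 -0.06   0.911]
at [540.3 -21.8  83.5] az 87.05 turn units -0.01
```

>>> {"method": "move_arm", "body": {
  "steps": [
    [[0.02,-0.05,0.3],0,1],
    [[0,0,0.3],0,1],
    [[0,0,0.15],0,1],
    [[0,0,0.1],0,1],
    [[0,0,0.05],0,1],
    [[0,0,0],0,1],
    [[0,0,0],0,1]
  ]
}}

```text
t: 33.08
ee_pos: [538.7, -21.1, 60.4]
orientation: [2.278, 2.164, 0.0]
ft_force: [-0.5, 0.3, -0.8]
width: 27.5
grasp_force: 30.0
```

>>> {"method": "move_arm", "body": {
  "steps": [
    [[0,0,0.02],0,1],
    [[0,0,0.02],0,1],
    [[0,0,0],0,1],
    [[0,0,0],0,1]
  ]
}}

```text
t: 33.42
ee_pos: [538.7, -21.1, 60.2]
orientation: [2.277, 2.164, 0.0]
ft_force: [-3.3, 0.2, 9.5]
width: 27.9
grasp_force: 30.0
```

Contact at 9.5 N. Release, back off, and verify.

>>> {"method": "move_arm", "body": {
  "steps": [
    [[0,0,0],0,0.45],
    [[0,0,0],0,0.45],
    [[0,0,0],0,0.45],
    [[0,0,-0.5],0,0.45],
    [[0,0,-1],0,0.45],
    [[0,0,-1],0,0.3],
    [[0,0,-1],0,0],
    [[-0.9,0,-1],0,0],
    [[-0.9,0,-1],0,0],
    [[-0.9,0,-1],0,0],
    [[0,0,0],0,0],
    [[0,0,0],0,0],
    [[0,0,0],0,0]
  ]
}}

```text
t: 34.5
ee_pos: [534.6, -88.2, 221.8]
orientation: [-2.278, -2.163, 0.0]
ft_force: [-0.7, -0.3, -0.6]
width: 87.5
grasp_force: 0.0
```

```bash
python3 - <<'E'
from see import *
print(ctrl.get_obs()['ee_pos'])
B['green_box']=(538.8,-21,87,140,28,42,72)
g,o=see('wrist',['green_box'])
s,_=see('side',['green_box']); t=cams.get_image('top')
for n,z in (('pine',30),('black_car',17),('jar_yellow',43)):
    r=cams.cut_out('top',n)[:1]
    for q in r: print(n,round(q['p'],2),np.round(q['rect']))
a=cv2.resize(g['image'][:230,240:400,::-1],None,fx=2,fy=2); b=cv2.resize(s['image'][130:350,240:460,::-1],None,fx=2,fy=2)
c=np.zeros((460,760,3),np.uint8); c[:460,:320]=a; c[:440,320:760]=b; cv2.imwrite('pics/f.png',c)
E
```

```text
[534.56345319 -88.16435407 221.79090987]
wrist green_box 0.74 [316. 122.  31. 139.] pose [538.6 -20.5  87.1] err 0.026
side green_box 0.67 [372. 158.  19.  45.] pose [538.5 -16.6  86.9] err 0.081
black_car 0.67 [390. 231.  27.  14.]
jar_yellow 0.7 [407. 253.  15.  17.]
```

View pics/f.png

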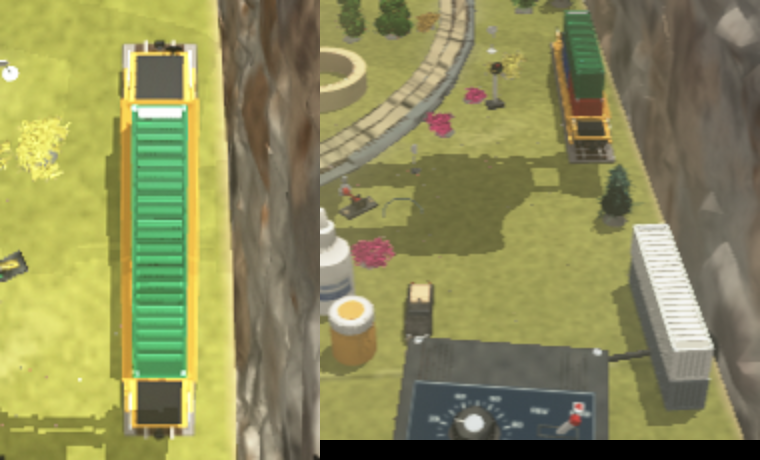

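Green lies squarely over red and blue at (160,240) in the crop, white is on grey, and the pine, black car and jar are undisturbed. Handing in.

```bash
python3 -c "
from workcell import ctrl
print(ctrl.close_job())"
```

```text
the job is handed in; nothing more can be done
None
```

The well car is reloaded as asked and handed in at about 35 s: white on grey, red and blue door to door in the well, green bridging both, and the pine, black car and yellow jar look untouched in the last pictures.

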